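# Tip the cabinet knobs into the sample box

## Task

Take the loose cover off the sample box by its bar handle and set it down flat on the table, handle up. Pick up the cup, tip all six wooden knobs out of it into the bay that was covered, and stand the empty cup upright on the table. Set the cover and cup down rather than dropping them, and leave the timber block in the other bay and the tin, paper roll and offcut as they are.

Things in the scene. Friction and masses are not known exactly. Their poses are not given: they have to be found in the camera images.
- box: fixed open sample box of 8 mm plywood, 150 (its x) x 280 (its y) x 75 mm high outside; origin at the centre of its underside, on the table; one divider across the middle makes two equal bays, each 134 (x) x 128 (y) mm inside, floor 8 mm thick
- bay_a (a point): centre of the inner floor of the bay on the box's +y side (68 mm from the box centre, 8 mm above the table)
- bay_b (a point): centre of the inner floor of the bay on the box's -y side (68 mm from the box centre, 8 mm above the table)
- cover_handle (a point): grasp point on the loose plywood cover that lies flat on the rims of the empty bay: plate 146 (x) x 138 (y) x 6 mm, about 0.11 kg, with a wooden bar handle in the middle, 70 mm long along x, 18 mm wide along y, 32 mm tall above the plate; the point is on the handle's centre line, 26 mm above the plate's underside (handle top 38 mm above the underside); z up, axes parallel to the box's at the start
- block_mid (a point): centre of a solid timber sample block 110 x 85 x 55 mm, 0.35 kg, that lies in the middle of the other bay, below the rim
- cup_mid (a point): centre, half-way up, of the loose straight round plain metal cup: outer diameter 64 mm, 85 mm tall, wall 3 mm, about 0.1 kg empty, open at the top, standing on the table; z points to its mouth; it holds the knobs, which fill roughly its lower 45 mm
- cup_mouth (a point): centre of the cup's mouth, 42.5 mm above cup_mid along the cup's z
- knob1: one of six alike lacquered turned-wood cabinet knobs in the cup: ball 22 mm across with an 8 mm brass insert that reaches 12 mm from the ball's centre along z; 13 g; smooth, so they slide and roll out once the cup is tipped well past level (mouth 30 degrees or more below level), a little shaking helps; origin at the ball's centre
- knob2: one of six alike lacquered turned-wood cabinet knobs in the cup: ball 22 mm across with an 8 mm brass insert that reaches 12 mm from the ball's centre along z; 13 g; smooth, so they slide and roll out once the cup is tipped well past level (mouth 30 degrees or more below level), a little shaking helps; origin at the ball's centre
- knob3: one of six alike lacquered turned-wood cabinet knobs in the cup: ball 22 mm across with an 8 mm brass insert that reaches 12 mm from the ball's centre along z; 13 g; smooth, so they slide and roll out once the cup is tipped well past level (mouth 30 degrees or more below level), a little shaking helps; origin at the ball's centre
- knob4: one of six alike lacquered turned-wood cabinet knobs in the cup: ball 22 mm across with an 8 mm brass insert that reaches 12 mm from the ball's centre along z; 13 g; smooth, so they slide and roll out once the cup is tipped well past level (mouth 30 degrees or more below level), a little shaking helps; origin at the ball's centre
- knob5: one of six alike lacquered turned-wood cabinet knobs in the cup: ball 22 mm across with an 8 mm brass insert that reaches 12 mm from the ball's centre along z; 13 g; smooth, so they slide and roll out once the cup is tipped well past level (mouth 30 degrees or more below level), a little shaking helps; origin at the ball's centre
- knob6: one of six alike lacquered turned-wood cabinet knobs in the cup: ball 22 mm across with an 8 mm brass insert that reaches 12 mm from the ball's centre along z; 13 g; smooth, so they slide and roll out once the cup is tipped well past level (mouth 30 degrees or more below level), a little shaking helps; origin at the ball's centre
- tin: bystander: closed paint tin, 80 mm across, 110 mm tall, origin at the centre of its underside
- roll: bystander: upright roll of paper, 110 mm across, 120 mm tall, origin at the centre of its underside
- offcut: bystander: timber offcut lying on the table, 45 x 200 (y) x 45 mm, origin at the centre of its underside
Things that resemble listed ones, but are neither listed nor needed, are in the scene too. What is shaped like the part that bears cover_handle but green is not meant. What is shaped like the part that bears cup_mid but purple is not meant.

How it is judged:
By the outcome, as a careful person would: the job done as asked, in the order asked, and still so for the second after the job is handed in, with the robot touching nothing.
It also fails if it takes over 72 s, if anything falls off the work surface, if the arm or the gripper's body presses on something with over 40 N, if the wrist force passes 120 N, or if a joint passes its speed limit or range.

## Robot

A 6-joint arm with a two-finger parallel gripper is mounted at the origin on the work surface. World frame = base frame: x ahead of the robot, y to its left, z up, the work surface at z = 0. Lengths are in m, angles in degrees, forces in N, time in s.
With the tool pointing down it reaches from about 0.4 to 0.825 m from the base axis. Payload 7 kg.
Tool frame: the origin (TCP) lies at the very end of the fingers, on their centre line; the grasp point (between the pads) lies 19 mm behind it (r.hold_point_z is the distance from the TCP to the grasp point, in m); x points along the fingers, y is the direction in which the jaws open and shut, and the axes are right-handed (so a half turn about x gives the same grasp; the last joint's range is limited). The gripper opens to 88 mm and grips with 3 to 60 N. Pads are 19 mm wide; open, the fingers measure 130 mm over their backs; the gripper's body (78 mm by 193 mm) begins 47 mm behind the grasp point.
Start: joints at [-59.639, 20.546, 0.682, 0, -70.136, -16.507], TCP at [0.162, -0.655, 0.227] pointing down, gripper open.
Joint ranges: [-176.03, 176.03], [-82.01, 121.73], [-58.28, 71.71], [-173.87, 95.51], [-174.79, -0.11], [-173.66, 173.66]. Speed limits (degrees/s): [136.94, 136.94, 172.46, 180, 180, 180].

## Interface

Orientations are given as [roll, pitch, yaw] about the fixed x, y, z axes, in that order (R = Rz(yaw) Ry(pitch) Rx(roll)).
In Python, from plant import r gives the robot as it stands. The module is installed in compiled form; this text tells all that it offers.
- The arm moves only by the shell command python3 -m creep 'ROWS' [FORCE]. ROWS is JSON, a list of rows, each a list of 7 numbers: the turn, a rotation vector about the tool's x, y, z in rad, then the shift along the tool's x, y, z in cm, then the opening in per cent of the stroke, from 0 (shut) to 100 (fully open). In form: [[rx, ry, rz, x, y, z, fingers], ...]. A call has 1 to 8 rows; each row shifts and turns the commanded pose from where the row before left it, along the tool's axes as they then stand; what a row does not reach is not made up. A row lasts 1/10 s, in which the tool goes at most 50 mm and 8.59 degrees, less where a joint would pass 70% of its speed; a pose out of reach is approached as far as the arm can. A call is refused whole if a number of a shift passes 5 or a number of a turn 0.15, either way. A call with a gripper value outside its range is refused whole. The fingers move at their own pace and stop on an object; FORCE is the grip in N (left out, the last holds). Time passes only in rows, so rows that do not move let the fingers close. It gives the time, the measured TCP pose, the force and the opening at its end, in the units of the state.
- r.get_state(): the state, without advancing time (a new reading comes with each control period).
- r.capture(name): name is "side" or "top"; returns (picture, depth): 384x512x3 uint8, blue, green, red; 384x512 float32, m along the optical axis (not along the pixel's ray), 0 where there is no reading.
- r.camera_info(name): a dict with "fovy" (degrees; the focal length in pixels is half the picture's height over the tangent of half this angle, whatever the lens; pixels are square), "cx", "cy" (the principal point, pixels), "dist_coeffs" ([k1, k2, p1, p2, k3] as OpenCV has them; the pictures are not rectified), "camera_from_world" (4x4, takes a point from world to camera coordinates). Camera axes: x right, y down, z forward; pixel columns grow to the right and rows downward; lengths in m; the calibration is good to about 2 mm. A picture is of the moment at which its call begins. camera_info takes no time and is no camera call.
- r.close_job(): hands the job in, once; it reports no verdict.
Trained networks look in the newest picture that a camera, given by its name, has taken for a name from the list of things; names that differ only in an ending like _2 or _b are one class to them, and where a whole thing is asked for, a point or a joint stands for the part that bears it (a point fixed in the world has none). Each returns a list of dicts, best first, with "score" (0 to 1); they miss things now and then, are a little off and sometimes report something else, mostly with a low value. They report only what shows in the picture. A call takes as long as a camera call. They do not tell look-alikes from the thing itself.
- r.look_for(query, camera): "rect" ([left, top, right, bottom] in pixels, round what is visible of it).
- r.masks_of(query, camera): "pixels" (384x512 bool, what is visible of it) and "rect" ([left, top, right, bottom] in pixels, round what is visible of it).
The state is a dict: "time_s": time; "joints": joint angles; "qd": joint speeds; "joint_torque": joint torques, N m; "tcp_pos": TCP position; "eef_rot": TCP orientation; "contact_force": force on the tool from outside, world axes, zero at the start; "moment": the same for the moment, N m; "gripper_width": finger opening in m.
Only numpy, scipy, OpenCV 4.12 (cv2) and the standard library are available. Lean on these libraries where they do the work, as an engineer would, in place of code of your own. Each camera call takes 0.05 s, during which the arm holds its last target. There are 200 camera calls.

## Working session

There is one attempt and no reset: what is moved stays moved. The work goes in short steps, Python scripts to look and compute and a shell command to move; the robot and the scene stay as the last step left them, time stands still between calls to the robot, and variables do not carry over. Pictures are saved under pics/ and viewed, about 8 in all and at most 12, crops included, and the job is handed in when it is done.

```bash
mkdir -p pics
cat > h.py <<'E'
import numpy as np, cv2
from plant import r
from scipy.spatial.transform import Rotation as Ro
def cam(n):
    c=r.camera_info(n); f=192/np.tan(np.radians(c["fovy"])/2)
    return np.array([[f,0,c["cx"]],[0,f,c["cy"]],[0,0,1]]),np.array(c["dist_coeffs"],float),np.array(c["camera_from_world"])
def pts(n,depth,mask):
    K,d,T=cam(n); v,u=np.nonzero(mask&(depth>0))
    p=cv2.undistortPoints(np.c_[u,v].astype(float)[:,None],K,d)[:,0]
    z=depth[v,u]; P=np.c_[p*z[:,None],z]
    return (P-T[:3,3])@T[:3,:3], np.c_[u,v]
def proj(n,P):
    K,d,T=cam(n); return cv2.projectPoints(np.atleast_2d(P).astype(float),cv2.Rodrigues(T[:3,:3])[0],T[:3,3],K,d)[0][:,0]
E
python3 - <<'E'
from h import *
ims=[]
for n in("top","side"):
    im,d=r.capture(n); np.save(n+"_d.npy",d); cv2.imwrite(n+".png",im); ims.append(im)
    for q in("box","cover_handle","cup_mid","block_mid","tin","roll","offcut","knob1"):
        for m in r.masks_of(q,n)[:3]:
            P,_=pts(n,d,m["pixels"])
            if len(P): print(n,q,round(m["score"],2),np.round(m["rect"]).astype(int),np.round(np.median(P,0),3),"lo",np.round(np.percentile(P,3,0),3),"hi",np.round(np.percentile(P,97,0),3))
cv2.imwrite("pics/a.png",cv2.resize(np.hstack(ims),(800,300)))
cv2.imwrite("pics/top.png",ims[0]);
print(r.get_state(),r.hold_point_z)
for n in("top","side"):
    T=cam(n)[2];print(n,-T[:3,:3].T@T[:3,3])
E
```

```text
top box 0.94 [245 166 310 234] [ 0.547 -0.15   0.012] lo [ 0.466 -0.229  0.003] hi [ 0.621 -0.083  0.077]
top cover_handle 0.95 [367 119 430 173] [ 0.7   -0.485  0.006] lo [ 0.632 -0.556  0.002] hi [ 0.771 -0.424  0.038]
top cover_handle 0.75 [304 178 364 240] [ 0.515 -0.288  0.081] lo [ 0.445 -0.358  0.077] hi [ 0.586 -0.222  0.113]
top cup_mid 0.9 [170 246 202 273] [0.393 0.086 0.021] lo [0.365 0.048 0.002] hi [0.423 0.108 0.087]
top cup_mid 0.76 [122 151 156 184] [0.631 0.21  0.038] lo [0.598 0.172 0.002] hi [0.657 0.233 0.086]
top cup_mid 0.59 [120 202 156 223] [0.508 0.21  0.052] lo [0.477 0.173 0.003] hi [0.536 0.234 0.087]
top block_mid 0.97 [258 177 297 222] [ 0.54  -0.157  0.063] lo [ 0.488 -0.201  0.01 ] hi [ 0.594 -0.116  0.067]
top block_mid 0.17 [245 166 349 243] [ 0.546 -0.154  0.013] lo [ 0.461 -0.231  0.004] hi [ 0.62  -0.083  0.078]
top tin 0.75 [196  97 229 140] [0.743 0.006 0.109] lo [ 0.714 -0.028  0.002] hi [0.788 0.046 0.114]
top roll 0.85 [271  92 318 147] [ 0.735 -0.197  0.12 ] lo [ 0.692 -0.246  0.025] hi [ 0.791 -0.15   0.124]
top offcut 0.75 [100 117 177 13
[... 1491 characters left out ...]
,  2.05438492e+01,  6.81615191e-01, -1.71675417e-04,
       -7.01364745e+01, -1.65058296e+01]), 'qd': array([-0.15244128,  0.01489901, -0.02525426, -0.03817956, -0.03745549,
        0.00189701]), 'joint_torque': array([-3.81905920e-05, -5.82350135e+01,  2.93304741e+01,  7.00254232e+00,
        1.25050609e-02, -2.93825474e-05]), 'tcp_pos': array([ 0.16159911, -0.65533977,  0.22658645]), 'eef_rot': array([-66.36789178,  89.99869847, -52.51306461]), 'contact_force': array([ 0.24847931, -0.42593431, -0.30346657]), 'moment': array([-0.01130443, -0.02159462,  0.01096787]), 'gripper_width': 0.08782563769485083} 0.0188
top [ 0.4607166  -0.12125536  1.12448278]
side [0.52194044 0.70439034 0.92098   ]
```

View pics/a.png

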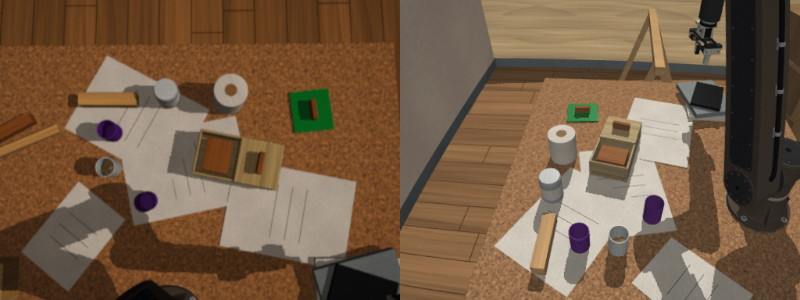

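Candidates: for the cover, the plain plywood plate at top px (334,209) or the green one at (398,146). For the cup, metal with knobs at (138,213) or purple at (139,168) and (186,260). By the description I choose the plywood plate and the metal cup; next I check them in a crop and fit their poses.

Run:
```python
from h import *
im=cv2.imread("top.png"); 
a=cv2.resize(im[150:260,235:375],None,fx=3.5,fy=3.5,interpolation=cv2.INTER_CUBIC)
b=cv2.resize(im[190:240,100:170],None,fx=4,fy=4,interpolation=cv2.INTER_CUBIC)
c=np.zeros((a.shape[0],a.shape[1]+b.shape[1],3),np.uint8); c[:,:a.shape[1]]=a; c[:b.shape[0],a.shape[1]:]=b
cv2.imwrite("pics/b.png",c)
for n in("top","side"):
    d=np.load(n+"_d.npy"); P,uv=pts(n,d,np.ones(d.shape,bool))
    s=(abs(P[:,0]-.515)<.12)&(abs(P[:,1]+.288)<.1)
    h=P[s&(P[:,2]>.105)&(P[:,2]<.125)]; 
    pl=P[s&(P[:,2]>.07)&(P[:,2]<.09)]
    print(n,"handle",cv2.minAreaRect((h[:,:2]*1000).astype(np.float32)),np.median(h[:,2]),len(h))
    print(n,"plate",cv2.minAreaRect((pl[:,:2]*1000).astype(np.float32)),np.median(pl[:,2]))
    s=(abs(P[:,0]-.545)<.15)&(abs(P[:,1]+.215)<.2)&(P[:,2]>.07)&(P[:,2]<.09)
    print(n,"box+cover top",cv2.minAreaRect((P[s,:2]*1000).astype(np.float32)))
    s=(abs(P[:,0]-.508)<.06)&(abs(P[:,1]-.205)<.06)&(P[:,2]>.078)&(P[:,2]<.095)
    print(n,"cup rim",cv2.minEnclosingCircle((P[s,:2]*1000).astype(np.float32)),s.sum(),P[s,2].max())
```

```text
top handle ((514.9412841796875, -290.1109924316406), (18.327795028686523, 69.57929992675781), 77.93506622314453) 0.11252976665282383 214
top plate ((519.7477416992188, -268.52471923828125), (189.19461059570312, 150.04115295410156), 78.4130859375) 0.08097694325408929
top box+cover top ((571.1465454101562, -232.70616149902344), (280.0193176269531, 236.35533142089844), 78.4130859375)
top cup rim ((505.1021728515625, 204.27264404296875), 32.44850158691406) 129 0.08941141326942903
side handle ((517.4682006835938, -289.9530334472656), (23.972158432006836, 69.74197387695312), 76.62860107421875) 0.1111673693414701 110
side plate ((521.7701416015625, -266.967529296875), (192.34132385253906, 149.2586212158203), 77.69414520263672) 0.08011876746102481
side box+cover top ((571.6065673828125, -230.1107635498047), (285.6348571777344, 232.13070678710938), 78.29936981201172)
side cup rim ((508.5676574707031, 203.5360565185547), 32.61458969116211) 149 0.0897651220036659
```

View pics/b.png

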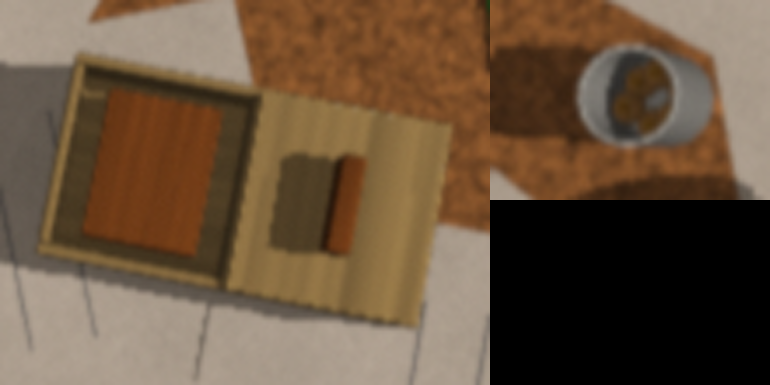

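Crop confirms the choice: plywood cover with a bar handle (right bay, crop px ~345,205) and a metal cup with knobs inside (crop px ~635,97). Box yaw is about -12°. First I turn the tool 26° so the jaws close across the handle, then move over it.

```bash
cat > log.py <<'E'
from h import *
s=r.get_state(); R=Ro.from_euler("xyz",s["eef_rot"],degrees=True)
open("log.txt","a").write(" ".join(map(str,[*s["joints"],*s["tcp_pos"],*R.as_quat()]))+"\n")
print(round(s["time_s"],2),"q",np.round(s["joints"],1),"tcp",np.round(s["tcp_pos"],4),"w",round(s["gripper_width"],4),"F",np.round(s["contact_force"],1)); print(np.round(R.as_matrix().T,3).tolist())
E
python3 log.py
python3 -m creep '[[0.15,0,0,0,0,0,100],[0.15,0,0,0,0,0,100],[0.15,0,0,0,0,0,100],[0,0,0,0,0,0,100]]' 20; python3 log.py
python3 -m creep '[[0,0,0,0,3.9,2.45,100],[0,0,0,0,3.9,2.45,100],[0,0,0,0,3.9,2.45,100],[0,0,0,0,3.9,2.45,100],[0,0,0,0,3.9,2.45,100]]'; python3 log.py
python3 -m creep '[[0,0,0,0,3.9,2.45,100],[0,0,0,0,3.9,2.45,100],[0,0,0,0,3.9,2.45,100],[0,0,0,0,3.9,2.45,100],[0,0,0,0,3.9,2.45,100],[0,0,0,0,3.9,2.45,100],[0,0,0,0,0,0,100],[0,0,0,0,0,0,100]]'; python3 log.py
```

```text
0.9 q [-59.6  20.5   0.7  -0.  -70.1 -16.5] tcp [ 0.1616 -0.6553  0.2266] w 0.0878 F [ 0.2 -0.4 -0.3]
[[0.0, -0.0, -1.0], [-0.239, 0.971, -0.0], [0.971, 0.239, 0.0]]
time_s: 1.3
tcp_pos: [0.1616, -0.6553, 0.2266]
eef_rot: [61.6, 90.0, 49.5]
contact_force: [0.2, -0.4, -0.2]
gripper_width: 0.0881
1.3 q [-59.6  20.5   0.7  -0.  -70.1 -42.4] tcp [ 0.1616 -0.6553  0.2266] w 0.0881 F [ 0.2 -0.4 -0.2]
[[0.0, 0.0, -1.0], [0.209, 0.978, 0.0], [0.978, -0.209, 0.0]]
time_s: 1.8
tcp_pos: [0.3228, -0.4885, 0.2268]
eef_rot: [-31.1, 90.0, -42.7]
contact_force: [-0.1, -1.3, 1.4]
gripper_width: 0.0878
1.8 q [-37.4  12.2 -11.    0.  -66.8 -64.2] tcp [ 0.3228 -0.4885  0.2268] w 0.0878 F [-0.1 -1.3  1.4]
[[0.0, -0.0, -1.0], [0.202, 0.979, -0.0], [0.979, -0.202, 0.0]]
time_s: 2.6
tcp_pos: [0.5146, -0.2903, 0.2264]
eef_rot: [176.8, 90.0, 165.2]
contact_force: [-0.6, 0.6, -0.3]
gripper_width: 0.0874
2.6 q [-10.5  12.7 -10.3  -0.  -67.  -91.1] tcp [ 0.5146 -0.2903  0.2264] w 0.0874 F [-0.6  0.6 -0.3]
[[-0.0, 0.0, -1.0], [0.201, 0.98, 0.0], [0.98, -0.201, -0.0]]
```

```bash
python3 -m creep '[[0,0,0,3,0,0,100],[0,0,0,3,0,0,100],[0,0,0,3,0,0,100],[0,0,0,2,0,0,100],[0,0,0,1.5,0,0,100],[0,0,0,1.0,0,0,100],[0,0,0,0.5,0,0,100],[0,0,0,0,0,0,100]]' 25; python3 log.py
python3 -m creep '[[0,0,0,0,0,0,0],[0,0,0,0,0,0,0],[0,0,0,0,0,0,0],[0,0,0,0,0,0,0],[0,0,0,0,0,0,0],[0,0,0,0,0,0,0],[0,0,0,0,0,0,0],[0,0,0,0,0,0,0]]'; python3 log.py
python3 -m creep '[[0,0,0,-0.5,0,0,0],[0,0,0,-1,0,0,0],[0,0,0,-1.5,0,0,0],[0,0,0,-2,0,0,0],[0,0,0,-2,0,0,0],[0,0,0,-2,0,0,0],[0,0,0,0,0,0,0]]'; python3 log.py
```

```text
time_s: 3.4
tcp_pos: [0.5135, -0.2918, 0.0864]
eef_rot: [-175.3, 90.0, 172.8]
contact_force: [-1.7, 0.7, 0.3]
gripper_width: 0.0879
3.4 q [-10.7  19.9 -20.4   0.  -49.7 -91.3] tcp [ 0.5135 -0.2918  0.0864] w 0.0879 F [-1.7  0.7  0.3]
[[-0.001, 0.0, -1.0], [0.207, 0.978, -0.0], [0.978, -0.207, -0.001]]
time_s: 4.2
tcp_pos: [0.514, -0.2913, 0.0865]
eef_rot: [177.6, 90.0, 165.7]
contact_force: [-0.0, 0.2, 0.2]
gripper_width: 0.0291
4.2 q [-10.6  19.9 -20.3  -0.  -49.7 -91.3] tcp [ 0.514  -0.2913  0.0865] w 0.0291 F [-0.   0.2  0.2]
[[-0.0, 0.0, -1.0], [0.207, 0.978, 0.0], [0.978, -0.207, -0.0]]
time_s: 4.9
tcp_pos: [0.5156, -0.292, 0.1804]
eef_rot: [-7.7, 89.7, -19.6]
contact_force: [-0.4, 0.6, -2.0]
gripper_width: 0.0179
4.9 q [-10.6  14.6 -14.1   0.1 -61.  -91.3] tcp [ 0.5156 -0.292   0.1804] w 0.0179 F [-0.4  0.6 -2. ]
[[0.005, -0.002, -1.0], [0.206, 0.979, -0.001], [0.978, -0.206, 0.006]]
```

```bash
python3 - <<'E'
from h import *
im,d=r.capture("side"); cv2.imwrite("pics/c.png",cv2.resize(im[80:260,160:360],(600,540),interpolation=cv2.INTER_CUBIC))
P,_=pts("side",d,np.ones(d.shape,bool))
for m in r.masks_of("cover_handle","side"):
    P,_=pts("side",d,m["pixels"]); print(m["score"],m["rect"],np.percentile(P,[3,50,97],axis=0).round(3).tolist())
E
python3 log.py
```

```text
0.76 [256.9, 131.1, 313.0, 163.6] [[0.447, -0.346, 0.161], [0.51, -0.268, 0.166], [0.596, -0.214, 0.186]]
0.61 [216.0, 130.9, 257.4, 159.2] [[0.634, -0.555, -0.0], [0.705, -0.479, 0.006], [0.774, -0.419, 0.037]]
5.0 q [-10.6  14.8 -14.3  -0.  -60.8 -91.3] tcp [ 0.514  -0.2912  0.1771] w 0.018 F [-0.1 -0.2 -2.3]
[[0.001, 0.0, -1.0], [0.207, 0.978, 0.0], [0.978, -0.207, 0.001]]
```

View pics/c.png

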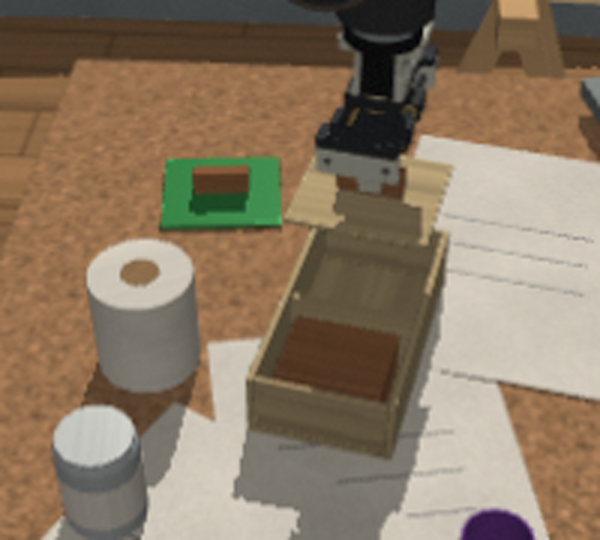

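Cover is held level at crop px (375,190), and the bay below is empty. I carry it to about (0.43,-0.50) and lower it.

```bash
python3 -m creep '[[0,0,0,0,-2,-0.35,0],[0,0,0,0,-3.7,-0.65,0],[0,0,0,0,-3.7,-0.65,0],[0,0,0,0,-3.7,-0.65,0],[0,0,0,0,-3.7,-0.65,0],[0,0,0,0,-3.7,-0.65,0],[0,0,0,0,-1.7,-0.3,0],[0,0,0,0,0,0,0]]'; python3 log.py
python3 -m creep '[[0,0,0,2,0,0,0],[0,0,0,3,0,0,0],[0,0,0,3,0,0,0],[0,0,0,3,0,0,0],[0,0,0,2,0,0,0],[0,0,0,0.8,0,0,0],[0,0,0,0,0,0,0],[0,0,0,0,0,0,0]]'; python3 log.py
python3 -c "
from h import *
im,d=r.capture('side')
for m in r.masks_of('cover_handle','side'):
    P,_=pts('side',d,m['pixels']); print(m['score'],m['rect'],np.percentile(P,[3,50,97],axis=0).round(3).tolist())"
```

```text
time_s: 5.8
tcp_pos: [0.4282, -0.5019, 0.1748]
eef_rot: [157.3, 89.9, 145.2]
contact_force: [-0.3, 1.1, -1.7]
gripper_width: 0.0177
5.8 q [-32.6  21.2  -5.3  -0.  -63.6 -69.5] tcp [ 0.4282 -0.5019  0.1748] w 0.0177 F [-0.3  1.1 -1.7]
[[-0.002, 0.001, -1.0], [0.21, 0.978, 0.001], [0.978, -0.21, -0.002]]
time_s: 6.6
tcp_pos: [0.4307, -0.5005, 0.0394]
eef_rot: [-36.4, 89.9, -48.3]
contact_force: [-0.5, 0.6, -1.5]
gripper_width: 0.0175
6.6 q [-32.4  28.5 -13.5   0.  -47.9 -69.5] tcp [ 0.4307 -0.5005  0.0394] w 0.0175 F [-0.5  0.6 -1.5]
[[0.001, -0.001, -1.0], [0.206, 0.979, -0.001], [0.979, -0.206, 0.001]]
0.85 [214.3, 132.1, 255.6, 157.9] [[0.636, -0.554, 0.001], [0.705, -0.48, 0.006], [0.773, -0.422, 0.037]]
0.71 [282.1, 128.4, 330.1, 156.4] [[0.364, -0.553, 0.021], [0.434, -0.479, 0.026], [0.507, -0.426, 0.039]]
0.61 [279.5, 303.8, 286.3, 309.5] [[0.49, 0.188, 0.032], [0.498, 0.194, 0.037], [0.505, 0.198, 0.042]]
0.24 [246.0, 146.6, 309.7, 232.7] [[0.446, -0.364, 0.004], [0.53, -0.225, 0.043], [0.622, -0.075, 0.075]]
```

```bash
python3 -m creep '[[0,0,0,0.6,0,0,0],[0,0,0,0.6,0,0,0],[0,0,0,0.4,0,0,0],[0,0,0,0,0,0,0]]'; python3 log.py
python3 -m creep '[[0,0,0,0.15,0,0,0],[0,0,0,0.1,0,0,0],[0,0,0,0,0,0,0]]'; python3 log.py
```

```text
time_s: 7.1
tcp_pos: [0.4294, -0.5001, 0.0216]
eef_rot: [153.4, 89.9, 141.4]
contact_force: [0.7, -0.4, -1.0]
gripper_width: 0.0179
7.1 q [-32.4  29.6 -14.3  -0.  -46.1 -69.5] tcp [ 0.4294 -0.5001  0.0216] w 0.0179 F [ 0.7 -0.4 -1. ]
[[-0.001, 0.001, -1.0], [0.207, 0.978, 0.001], [0.978, -0.207, -0.001]]
time_s: 7.4
tcp_pos: [0.4299, -0.5004, 0.02]
eef_rot: [138.5, 90.0, 126.5]
contact_force: [-0.7, -0.7, -1.6]
gripper_width: 0.0178
7.4 q [-32.4  29.8 -14.4  -0.  -45.8 -69.5] tcp [ 0.4299 -0.5004  0.02  ] w 0.0178 F [-0.7 -0.7 -1.6]
[[-0.0, 0.0, -1.0], [0.207, 0.978, 0.0], [0.978, -0.207, -0.0]]
```

```bash
python3 -m creep '[[0,0,0,0.15,0,0,0],[0,0,0,0,0,0,0]]'; 
python3 -m creep '[[0,0,0,0.15,0,0,0],[0,0,0,0,0,0,0]]';
python3 -m creep '[[0,0,0,0.1,0,0,0],[0,0,0,0,0,0,0]]'; 
python3 -m creep '[[0,0,0,0.1,0,0,0],[0,0,0,0,0,0,0]]'
```

```text
time_s: 7.6
tcp_pos: [0.43, -0.5006, 0.0196]
eef_rot: [-48.3, 90.0, -60.2]
contact_force: [-1.4, 1.9, 5.9]
gripper_width: 0.0175
time_s: 7.8
tcp_pos: [0.4301, -0.5006, 0.0195]
eef_rot: [-50.3, 89.9, -62.2]
contact_force: [-3.5, 7.2, 16.1]
gripper_width: 0.0181
time_s: 8.0
tcp_pos: [0.4301, -0.5006, 0.0195]
eef_rot: [-48.4, 89.9, -60.2]
contact_force: [-5.1, 8.8, 23.4]
gripper_width: 0.0177
time_s: 8.2
tcp_pos: [0.4302, -0.5006, 0.0194]
eef_rot: [-46.7, 89.9, -58.5]
contact_force: [-6.9, 10.5, 29.0]
gripper_width: 0.0178
```

```bash
python3 -m creep '[[0,0,0,-0.2,0,0,0],[0,0,0,-0.2,0,0,0],[0,0,0,0,0,0,0]]'; 
python3 -m creep '[[0,0,0,0,0,0,60],[0,0,0,0,0,0,60],[0,0,0,0,0,0,60],[0,0,0,0,0,0,60],[0,0,0,0,0,0,60]]'; 
python3 -m creep '[[0,0,0,-1,0,0,60],[0,0,0,-2,0,0,60],[0,0,0,-4,0,0,100],[0,0,0,-4.5,0,0,100],[0,0,0,-4.5,0,0,100],[0,0,0,-4.5,0,0,100],[0,0,0,0,0,0,100]]'; python3 log.py
python3 - <<'E'
from h import *
for n in("top","side"):
    im,d=r.capture(n); P,uv=pts(n,d,np.ones(d.shape,bool))
    s=(abs(P[:,0]-.43)<.13)&(abs(P[:,1]+.5)<.13)
    h=P[s&(P[:,2]>.03)&(P[:,2]<.05)]; print(n,"handle",cv2.minAreaRect((h[:,:2]*1000).astype(np.float32)),np.median(h[:,2]),len(h))
    for m in r.masks_of("cover_handle",n)[:2]:
        Q,_=pts(n,d,m["pixels"]); print(m["score"],np.percentile(Q,[3,50,97],axis=0).round(3).tolist())
    s=(abs(P[:,0]-.508)<.06)&(abs(P[:,1]-.205)<.06)&(P[:,2]>.078)&(P[:,2]<.095)
    print(n,"cup rim",cv2.minEnclosingCircle((P[s,:2]*1000).astype(np.float32)),s.sum())
E
```

```text
time_s: 8.5
tcp_pos: [0.4302, -0.5006, 0.0194]
eef_rot: [-24.0, 90.0, -35.9]
contact_force: [-1.3, 3.6, 9.3]
gripper_width: 0.0181
time_s: 9.0
tcp_pos: [0.4299, -0.5004, 0.0189]
eef_rot: [163.5, 90.0, 151.6]
contact_force: [-0.6, 0.1, -0.3]
gripper_width: 0.0503
time_s: 9.7
tcp_pos: [0.4322, -0.503, 0.2331]
eef_rot: [-31.7, 89.3, -43.5]
contact_force: [0.2, 0.4, -0.3]
gripper_width: 0.0857
9.7 q [-32.4  18.8  -1.1   0.2 -69.4 -69.5] tcp [ 0.4322 -0.503   0.2331] w 0.0857 F [ 0.2  0.4 -0.3]
[[0.009, -0.009, -1.0], [0.206, 0.979, -0.007], [0.979, -0.206, 0.011]]
top handle ((0.0, 0.0), (0.0, 0.0), 0.0) nan 0
0.78 [[0.676, -0.503, 0.002], [0.74, -0.446, 0.006], [0.773, -0.419, 0.01]]
0.41 [[0.489, -0.199, 0.058], [0.54, -0.157, 0.063], [0.594, -0.116, 0.067]]
top cup rim ((505.7646789550781, 204.66502380371094), 32.20025634765625) 125
side handle ((435.79248046875, -498.349609375), (22.857826232910156, 65.62051391601562), 80.88300323486328) 0.03663143847818474 81
0.66 [[0.365, -0.567, 0.002], [0.432, -0.49, 0.006], [0.505, -0.425, 0.038]]
0.65 [[0.633, -0.557, 0.0], [0.703, -0.48, 0.006], [0.775, -0.42, 0.037]]
side cup rim ((509.5491943359375, 203.45004272460938), 32.720794677734375) 153
  return _methods._mean(a, axis=axis, dtype=dtype,
  ret = ret.dtype.type(ret / rcount)
```

Cover lies flat at (0.43,-0.50), handle up (plate top 6 mm, handle top 37 mm, per the side depth). Next I leave it with a slight tilting of the wrist, so I can fit the arm's kinematics for planning the pour.

```bash
python3 -m creep '[[0,0.12,0,-3,2,0,100],[0,0.12,0,-2,3,0,100],[0,0.12,0,-1,3,0,100],[0,0,0,0,0,0,100]]' >/dev/null; python3 log.py
python3 -m creep '[[0,0,0.14,0,3,0,100],[0,0,0.14,0,3,0,100],[0,0,0.14,0,3,0,100],[0,0,0,0,0,0,100]]'>/dev/null; python3 log.py
python3 -m creep '[[0,0.1,0.14,0,3,0,100],[0,0.1,0.14,0,3,0,100],[0,0.1,0.14,0,3,0,100],[0,0,0,0,0,0,100]]'>/dev/null; python3 log.py
```

```text
10.3 q [-22.4  25.8  11.    3.8 -95.9 -79.6] tcp [ 0.4537 -0.4203  0.2809] w 0.0876 F [ 0.6 -1.2 -1.4]
[[-0.353, 0.074, -0.933], [0.203, 0.979, 0.001], [0.914, -0.189, -0.36]]
10.7 q [ -28.8   28.3   21.9  -18.6 -109.3  -79.9] tcp [ 0.4735 -0.3379  0.2939] w 0.0877 F [ 0.2 -2.2 -0.4]
[[-0.229, 0.47, -0.852], [0.332, 0.861, 0.385], [0.915, -0.195, -0.354]]
11.1 q [ -31.8   37.9   36.8  -41.6 -132.5  -92.2] tcp [ 0.507  -0.2655  0.3341] w 0.0879 F [-0.9  1.2 -2.2]
[[-0.326, 0.777, -0.538], [0.438, 0.628, 0.643], [0.838, -0.026, -0.545]]
```

```bash
cat > kin.py <<'E'
import numpy as np
from scipy.spatial.transform import Rotation as Ro
from scipy.optimize import least_squares
def Ra(a,q): return Ro.from_rotvec(np.radians(q)*np.array(a,float))
# p: a1,d1,y1, L2x,L2z, L3x,L3z,(y3) tool x, y4 offset
def fk(q,p):
    R=Ra([0,0,1],q[0]); t=R.apply([p[0],0,p[1]])
    R=R*Ra([0,1,0],q[1]); t=t+R.apply([p[3],p[2],p[4]])
    R=R*Ra([0,-1,0],q[2]); t=t+R.apply([p[5],0,p[6]])
    R=R*Ra([S4,0,0],q[3]); 
    t=t+R.apply([p[9],p[8],0]); R=R*Ra([0,-1,0],q[4])
    t=t+R.apply([p[7],p[10],p[11]]); R=R*Ra([-1,0,0],q[5])
    return t,R
S4=1
E
cat > fit.py <<'E'
from kin import *; import kin
D=np.loadtxt("log.txt"); D=np.unique(D,axis=0)
for S in(1,-1):
    kin.S4=S
    Rm=[Ro.from_quat(d[9:]) for d in D]
    C=[fk(d[:6],np.zeros(12))[1].inv()*R for d,R in zip(D,Rm)]
    print("S4",S,"tool offset spread deg",np.degrees([ (C[0].inv()*c).magnitude() for c in C]).round(2),C[0].as_rotvec(degrees=True).round(1))
    f=lambda p:np.r_[np.ravel([ (fk(d[:6],p)[0]-d[6:9])*1000 for d in D]),p*.5]
    o=least_squares(f,np.array([.05,.3,0,0,.3,.3,.05,.2,0,0,0,0])); print(o.x.round(4),"rms",np.sqrt(np.mean(o.fun[:3*len(D)]**2)))
E
python3 fit.py
```

```text
S4 1 tool offset spread deg [0.000e+00 0.000e+00 1.000e-02 1.000e-02 2.000e-02 1.000e-02 3.000e-01
 4.000e-02 8.317e+01 3.722e+01 7.550e+00 0.000e+00 5.000e-02 1.200e-01
 0.000e+00 0.000e+00] [-90.  -0.   0.]
[ 0.1584 -0.074  -0.0745  0.3115  0.1435  0.1111  0.2532 -0.0918 -0.0549
  0.1124 -0.0556 -0.2228] rms 29.28070224326788
S4 -1 tool offset spread deg [0. 0. 0. 0. 0. 0. 0. 0. 0. 0. 0. 0. 0. 0. 0. 0.] [-90.  -0.   0.]
[-0.      0.1988 -0.     -0.      0.6016  0.2318  0.      0.378  -0.0959
  0.2318 -0.0959  0.    ] rms 8.461446440203698e-05
```

The fit is exact (orientation spread 0°, rms about 0 mm), so I can plan the cup's side grasp and the pour with IK.

```bash
sed -i 's/^S4=1/S4=-1/' kin.py
cat >> kin.py <<'E'
p0=np.array([0,.1988,0,0,.6016,.2318,0,.378,-.0959,.2318,-.0959,0])
C=Ra([1,0,0],-90)
lo=np.array([-176.03,-82.01,-58.28,-173.87,-174.79,-.11]+[0])[:6]; lo=np.array([-176.03,-82.01,-58.28,-173.87,-174.79,-173.66])
hi=np.array([176.03,121.73,71.71,95.51,-.11,173.66])
def tool(q): t,R=fk(q,p0); return t,R*C
def ik(t,R,q0):
    q0=np.clip(q0,lo+3,hi-3)
    f=lambda q:(lambda a:np.r_[(a[0]-t)*10,(a[1].inv()*R).as_rotvec()])(tool(q))
    o=least_squares(f,q0,bounds=(lo+1,hi-1),x_scale=30,max_nfev=60)
    return o.x if np.linalg.norm(o.fun)<2e-3 else None
def links(q):
    "elbow, forearm end, wrist centre on tool axis"
    R=Ra([0,0,1],q[0]); t=np.array([0,0,.1988]); R=R*Ra([0,1,0],q[1]); e=t+R.apply([0,0,.6016])
    R=R*Ra([0,-1,0],q[2])*Ra([-1,0,0],q[3]); w=e+R.apply([.4636,0,0]); return e,w,w+R.apply([0,-.1918,0])
def frame(az,th,flip):
    a,h=np.radians([az,th]); x=np.array([np.cos(a)*np.cos(h),np.sin(a)*np.cos(h),-np.sin(h)])
    y=np.cross([0,0,1],x); y/=np.linalg.norm(y); y=y*(-1 if flip else 1); return Ro.from_matrix(np.c_[x,y,np.cross(x,y)])
BODY=np.array([[-x,y,z] for x in(.066,.12,.19) for y in(-.097,0,.097) for z in(-.039,.039)])
CUP=np.array([.507,.204,0])
OBST=[((.631,.206),.032,.085),((.394,.084),.032,.085),((.75,.01),.04,.11),((.742,-.197),.055,.12)]
def clear(t,R,q):
    B=t+R.apply(BODY); e,w,v=links(q)
    A=np.array([e+(w-e)*s for s in np.linspace(.2,1,9)]+[w+(v-w)*s for s in(.33,.66,1)]+[v+(t-v)*s for s in(.2,.4,.6)])
    m=min(B[:,2].min()-.0,A[:,2].min()-.06)
    for (c,rr,h) in OBST:
        for P,rad in((B,0),(A,.06)):
            dd=np.maximum(np.hypot(*(P[:,:2]-c).T)-rr-rad,P[:,2]-h-rad); m=min(m,dd.min())
    return m
E
cat > plan.py <<'E'
from kin import *
rng=np.random.default_rng(0); S=[np.r_[a,b,c,d,e,f] for a in(0,45) for b,c in((20,0),(60,-20)) for d in(-90,0,80) for e in(-60,-110) for f in(0,)]
out=[]
for th in(10,25,40):
  for az in range(-180,180,30):
    for fl in(0,1):
      R=frame(az,th,fl); g=np.array([.507,.204,.055]); t=g+R.apply([.019,0,0]); best=None
      for s in S[::2]:
        q=ik(t,R,s)
        if q is None: continue
        c=clear(t,R,q)
        if best is None or c>best[0]: best=(c,q)
      if best and best[0]>-.01: print(th,az,fl,"clear",round(best[0],3),best[1].round(0));
E
time timeout 500 python3 plan.py
```

```text
10 -90 0 clear 0.017 [ 61.  57. -15.  29. -96.  99.]
10 -90 1 clear 0.017 [ 61.  57. -15.  29. -96. -81.]
10 -60 0 clear 0.018 [ 68.  50. -42.  52. -79.  88.]
10 -60 1 clear 0.018 [ 68.  50. -42.  52. -79. -92.]
25 -90 0 clear 0.025 [ 60.  48. -18.  27. -85. 101.]
25 -90 1 clear 0.025 [ 60.  48. -18.  27. -85. -79.]
25 -60 0 clear 0.04 [ 66.  41. -44.  52. -68.  94.]
25 -60 1 clear 0.04 [ 66.  41. -44.  52. -68. -86.]
40 -180 0 clear -0.005 [  27.   48.   13.  -21. -101.   67.]
40 -180 1 clear -0.005 [  27.   48.   13.  -21. -101. -113.]
40 -150 0 clear -0.005 [  38.   49.    9.   -6. -100.   84.]
40 -150 1 clear -0.005 [  38.   49.    9.   -6. -100.  -96.]
40 -90 0 clear 0.03 [ 58.  40. -22.  25. -74. 105.]
40 -90 1 clear 0.03 [ 58.  40. -22.  25. -74. -75.]
40 -60 0 clear 0.04 [ 62.  32. -46.  50. -57. 102.]
40 -60 1 clear 0.04 [ 62.  32. -46.  50. -57. -78.]
40 30 0 clear -0.005 [  -5.   17.  -43. -118.  -30.   55.]
40 30 1 clear -0.005 [  -5.   17.  -43. -118.  -30. -125.]
40 60 0 clear -0.005 [  0.  21. -29. -80. -42.  34.]
40 60 1 clear -0.005 [   0.   21.  -29.  -80.  -42. -146.]
40 90 0 clear 0.005 [  3.  28. -16. -60. -62.  35.]
40 90 1 clear 0.005 [   3.   28.  -16.  -60.  -62. -145.]
40 150 0 clear -0.005 [ 17.  43.   8. -34. -94.  53.]
40 150 1 clear -0.005 [  17.   43.    8.  -34.  -94. -127.]
real	0m24.282s
user	0m24.843s
sys	0m0.053s
```

```bash
cat > plan2.py <<'E'
from kin import *
from scipy.spatial.transform import Slerp
BAY=np.array([.5165,-.290])
for th,az in((20,-75),(25,-85),(15,-65)):
  for fl in(0,1):
    R=frame(az,th,fl); g=np.array([.507,.204,.055]); t=g+R.apply([.019,0,0])
    q=ik(t,R,[62,50,-25,35,-80,(95,-82)[fl]]); 
    if q is None: print("no grasp",th,az);continue
    cz=R.inv().apply([0,0,1]); res=[]
    up=ik(t+[0,0,.15],R,q)
    if up is None: print("nolift"); continue
    for az2 in(-100,-80,-60,-40):
      for th2 in(-10,0,10,20):
        for rho in(-170,-150,-130,130,150,170):
          R2=frame(az2,th2,fl)*Ra([1,0,0],rho); c=R2.apply(cz); el=np.degrees(np.arcsin(c[2]))
          if el>-45: continue
          ch=c[:2]/np.linalg.norm(c[:2]); m=np.r_[BAY-.02*ch,.125]; g2=m-.03*c; t2=g2+R2.apply([.019,0,0])
          # path: lift -> over bay same orient (R) yawed -> roll
          qq=up; ok=True; mj=0
          Rm=frame(az2,th2,fl); tm=g2+[0,0,.08]+Rm.apply([.019,0,0])
          for (ta,Ra_),(tb,Rb) in(((t+[0,0,.15],R),(tm,Rm)),):
            sl=Slerp([0,1],Ro.concatenate([Ra_,Rb]))
            for s in np.linspace(0,1,7)[1:]:
              qn=ik(ta+(tb-ta)*s,sl(s),qq)
              if qn is None or abs(qn-qq).max()>60: ok=False;break
              qq=qn
          if not ok: continue
          for s in np.linspace(0,1,6)[1:]:
            Rs=Rm*Ra([1,0,0],rho*s); ts=g2+[0,0,.08*(1-s)]+Rs.apply([.019,0,0])
            qn=ik(ts,Rs,qq)
            if qn is None or abs(qn-qq).max()>70: ok=False;break
            qq=qn
          if not ok: continue
          cl=clear(t2,R2,qq)-.08
          res.append((cl,az2,th2,rho,round(el),c.round(2),t2.round(3),qq.round(0)))
    res.sort(key=lambda x:-x[0]); print("GRASP",th,az,fl,q.round(0),"lift",up.round(0),len(res))
    for x in res[:5]: print("  ",round(x[0],3),*x[1:])
E
timeout 560 python3 plan2.py
```

```text
GRASP 20 -75 0 [ 64.  48. -30.  38. -80.  98.] lift [ 65.  35. -28.  37. -91. 107.] 7
   -0.027 -100 20 170 -49 [-0.05  0.66 -0.75] [ 0.516 -0.347  0.141] [  7.  33. -49.  71. -73. -72.]
   -0.028 -100 10 170 -58 [-0.07  0.52 -0.85] [ 0.518 -0.344  0.147] [  8.  39. -49.  71. -81. -77.]
   -0.041 -100 10 150 -48 [-0.38  0.55 -0.74] [ 0.536 -0.341  0.144] [  8.  40. -46.  71. -81. -56.]
   -0.067 -100 0 170 -68 [-0.1   0.37 -0.93] [ 0.522 -0.339  0.153] [  9.  45. -48.  71. -89. -82.]
   -0.073 -100 0 150 -54 [-0.4   0.42 -0.81] [ 0.539 -0.336  0.149] [ 10.  46. -45.  70. -90. -61.]
GRASP 20 -75 1 [ 64.  48. -30.  38. -80. -82.] lift [ 65.  35. -28.  37. -91. -73.] 7
   -0.014 -100 20 -170 -49 [ 0.27  0.6  -0.75] [ 0.497 -0.344  0.141] [  7.  32. -51.  71. -72.  87.]
   -0.015 -100 10 -150 -48 [ 0.55  0.39 -0.74] [ 0.481 -0.332  0.144] [ 11.  38. -53.  69. -80.  59.]
   -0.02 -100 10 -170 -58 [ 0.25  0.46 -0.85] [ 0.496 -0.34   0.147] [  9.  38. -51.  71. -80.  81.]
   -0.064 -100 0 -170 -68 [ 0.22  0.31 -0.93] [ 0.495 -0.334  0.153] [ 11.  44. -51.  69. -88.  75.]
   -0.069 -100 0 -1
[... 1750 characters left out ...]
 -82.]
   -0.073 -100 0 150 -57 [-0.43  0.34 -0.84] [ 0.542 -0.331  0.15 ] [ 10.  46. -45.  70. -90. -61.]
GRASP 15 -65 1 [ 67.  48. -38.  47. -78. -87.] lift [ 67.  34. -37.  45. -88. -77.] 7
   -0.013 -100 20 -170 -54 [ 0.26  0.53 -0.81] [ 0.497 -0.341  0.143] [  8.  32. -51.  70. -72.  87.]
   -0.014 -100 10 -150 -51 [ 0.55  0.31 -0.78] [ 0.48  -0.328  0.145] [ 11.  38. -53.  69. -80.  60.]
   -0.018 -100 10 -170 -63 [ 0.24  0.38 -0.89] [ 0.496 -0.337  0.148] [ 10.  38. -51.  70. -80.  81.]
   -0.066 -100 0 -170 -72 [ 0.21  0.23 -0.95] [ 0.493 -0.33   0.154] [ 11.  44. -51.  69. -88.  75.]
   -0.068 -100 0 -150 -57 [ 0.52  0.17 -0.84] [ 0.479 -0.32   0.15 ] [ 13.  44. -52.  67. -87.  54.]
```

```bash
cat > plan3.py <<'E'
from kin import *
from scipy.spatial.transform import Slerp
BAY=np.array([.5165,-.290]); th,az,fl=20,-70,1
R=frame(az,th,fl); g=np.array([.507,.204,.055]); t=g+R.apply([.019,0,0])
q=ik(t,R,[62,50,-25,35,-80,-82]); up=ik(t+[0,0,.2],R,q); print(t.round(4),q.round(1),clear(t,R,q),up.round(1))
cz=R.inv().apply([0,0,1]); res=[]
for az2 in(-120,-100,-85,-70):
  for th2 in(5,10,15,20):
    for rho in(-140,-155,-170):
      for mz in(.14,):
        R2=frame(az2,th2,fl)*Ra([1,0,0],rho); c=R2.apply(cz); el=np.degrees(np.arcsin(c[2]))
        if el>-42: continue
        m=np.r_[BAY-.03*c[:2],mz]; g2=m-.03*c; t2=g2+R2.apply([.019,0,0])
        qq=up
        for s in np.linspace(0,1,9)[1:]:
            Rm=frame(az+(az2-az)*s,th+(th2-th)*s,fl)*Ra([1,0,0],rho*max(0,2*s-1)); ts=(t+[0,0,.2])*(1-s)+t2*s+[0,0,.04*np.sin(s*np.pi)]
            qq=ik(ts,Rm,qq)
            if qq is None: break
        if qq is None: continue
        B=t2+R2.apply(BODY); e,w,v=links(qq)
        res.append((round(B[:,2].min(),3),az2,th2,rho,round(el),c.round(2),t2.round(3),qq.round(0),"w",w.round(2),"v",v.round(2)))
res.sort(key=lambda x:-x[0])
for x in res[:16]: print(*x)
E
timeout 560 python3 plan3.py
```

```text
[0.5131 0.1872 0.0485] [ 65.6  46.2 -34.6  42.5 -76.7 -83.4] 0.03442693452565599 [ 65.9  29.8 -30.9  40.8 -91.8 -70.1]
0.127 -120 20 -170 -49 [ 0.46  0.47 -0.75] [ 0.48  -0.334  0.156] [  9.  37. -34.  47. -82.  95.] w [0.51 0.08 0.24] v [ 0.66 -0.03  0.29]
0.127 -100 20 -170 -49 [ 0.27  0.6  -0.75] [ 0.497 -0.344  0.156] [  7.  31. -51.  70. -73.  89.] w [0.37 0.05 0.26] v [0.56 0.01 0.29]
0.123 -120 15 -170 -54 [ 0.43  0.41 -0.81] [ 0.482 -0.331  0.159] [ 10.  40. -34.  48. -86.  93.] w [0.51 0.09 0.22] v [ 0.66 -0.01  0.26]
0.123 -100 15 -170 -54 [ 0.26  0.53 -0.81] [ 0.498 -0.34   0.159] [  9.  34. -51.  70. -77.  86.] w [0.37 0.06 0.24] v [0.56 0.02 0.26]
0.119 -120 10 -170 -58 [ 0.39  0.35 -0.85] [ 0.484 -0.327  0.162] [ 11.  42. -34.  48. -89.  91.] w [0.51 0.09 0.19] v [ 0.67 -0.    0.23]
0.119 -100 10 -170 -58 [ 0.25  0.46 -0.85] [ 0.498 -0.336  0.162] [ 10.  37. -51.  70. -81.  83.] w [0.37 0.07 0.22] v [0.56 0.03 0.23]
0.116 -120 5 -170 -63 [ 0.35  0.28 -0.89] [ 0.486 -0.323  0.165] [ 11.  45. -33.  49. -93.  89.] w [0.51 0.1  0.17] v [0.67 0.   0.2 ]
0.116 -100 5 -170 -63
[... 501 characters left out ...]
2] v [ 0.65 -0.01  0.25]
0.1 -100 15 -155 -47 [ 0.49  0.47 -0.73] [ 0.484 -0.336  0.157] [  9.  33. -52.  69. -77.  69.] w [0.36 0.06 0.24] v [0.55 0.02 0.25]
0.096 -120 10 -155 -51 [ 0.59  0.22 -0.78] [ 0.472 -0.319  0.16 ] [ 12.  42. -35.  47. -89.  75.] w [0.5  0.1  0.19] v [0.66 0.   0.23]
0.096 -100 10 -155 -51 [ 0.48  0.41 -0.78] [ 0.485 -0.333  0.16 ] [ 11.  36. -52.  69. -81.  66.] w [0.36 0.07 0.22] v [0.55 0.03 0.23]
0.093 -120 5 -155 -55 [ 0.55  0.16 -0.82] [ 0.474 -0.316  0.163] [ 12.  45. -34.  48. -92.  73.] w [0.5  0.11 0.17] v [0.66 0.01 0.2 ]
0.093 -100 5 -155 -55 [ 0.46  0.34 -0.82] [ 0.485 -0.329  0.163] [ 12.  39. -52.  68. -84.  64.] w [0.36 0.07 0.2 ] v [0.55 0.04 0.2 ]
```

```bash
cat > seg.py <<'E'
from kin import *
from scipy.linalg import expm,logm
MAXJ=.7*np.array([13.694,13.694,17.246,18,18,18])
def M(t,R): m=np.eye(4); m[:3,:3]=R.as_matrix(); m[:3,3]=t; return m
def now():
    from plant import r
    s=r.get_state(); return s["tcp_pos"],Ro.from_euler("xyz",s["eef_rot"],degrees=True),s["joints"]
def seg(t0,R0,q0,t1,R1,n=None,name=""):
    "n equal rows (screw step); prints the row, checks joints, returns end"
    D=np.linalg.inv(M(t0,R0))@M(t1,R1); L=np.real(logm(D))
    if n is None:
        w=np.linalg.norm([L[2,1],L[0,2],L[1,0]])/.145; n=int(np.ceil(max(w,np.linalg.norm(L[:3,3])/.045,1)))
    S=expm(L/n); rv=Ro.from_matrix(S[:3,:3]).as_rotvec(); X=M(t0,R0); q=q0; mj=np.zeros(6); mc=9; zmin=9
    for k in range(n):
        X=X@S; qn=ik(X[:3,3],Ro.from_matrix(X[:3,:3]),q)
        if qn is None: print(name,"IK FAIL at row",k+1,"of",n,X[:3,3].round(3)); return t1,R1,q
        mj=np.maximum(mj,abs(qn-q)/MAXJ); q=qn; mc=min(mc,clear(X[:3,3],Ro.from_matrix(X[:3,:3]),q)); zmin=min(zmin,X[2,3])
    print(name,n,"x",np.r_[rv.round(4),(S[:3,3]*100).round(3)].tolist(),"speed",mj.max().round(2),"clear",round(mc,3),"zmin",round(zmin,3),"q",q.round(0))
    return t1,R1,q
E
cat > s1.py <<'E'
from seg import *
R=frame(-70,20,1); g=np.array([.507,.204,.055]); t=g+R.apply([.019,0,0]); x=R.apply([1,0,0])
pre=t-.11*x; qg=ik(t,R,[62,50,-25,35,-80,-82]); qp=ik(pre,R,qg); qh=ik(pre+[0,0,.17],R,qp); print(pre.round(3),qp.round(0),qh.round(0))
a=now(); print(a[0],a[2].round(0))
for mid in([15,15,-5,0,-70,-85],[15,10,10,0,-90,-85]):
    a2=seg(*a,*tool(np.array(mid,float)),name="A"); b=seg(*a2,pre+[0,0,.17],R,name="B"); c=seg(*b,pre,R,name="C"); seg(*c,t,R,name="D")
E
python3 s1.py
```

```text
[0.478 0.284 0.086] [ 73.  46. -24.  35. -86. -78.] [ 73.  34. -20.  35. -99. -69.]
[ 0.5069925  -0.26548856  0.33413157] [ -32.   38.   37.  -42. -133.  -92.]
A 9 x [-0.0665, -0.0415, -0.1054, 1.691, 1.98, 1.654] speed 0.64 clear 0.177 zmin 0.243 q [ 15.  15.  -5.  -0. -70. -85.]
B 14 x [-0.0967, 0.0677, -0.0677, -1.353, 2.09, 1.23] speed 0.49 clear 0.17 zmin 0.256 q [ 73.  34. -20.  35. -99. -69.]
C 4 x [-0.0, -0.0, 0.0, 1.454, -0.0, 3.994] speed 0.35 clear 0.072 zmin 0.086 q [ 73.  46. -24.  35. -86. -78.]
D 3 x [-0.0, -0.0, 0.0, 3.667, 0.0, 0.0] speed 0.31 clear 0.034 zmin 0.049 q [ 66.  46. -35.  43. -77. -83.]
A 9 x [-0.0665, -0.0415, -0.1054, 0.076, 2.836, 0.895] speed 0.69 clear 0.199 zmin 0.347 q [ 15.  10.  10.  -0. -90. -85.]
B 14 x [-0.0967, 0.0677, -0.0677, -0.347, 2.395, 2.013] speed 0.54 clear 0.17 zmin 0.256 q [ 73.  34. -20.  35. -99. -69.]
C 4 x [-0.0, -0.0, 0.0, 1.454, -0.0, 3.994] speed 0.35 clear 0.072 zmin 0.086 q [ 73.  46. -24.  35. -86. -78.]
D 3 x [-0.0, -0.0, 0.0, 3.667, 0.0, 0.0] speed 0.31 clear 0.034 zmin 0.049 q [ 66.  46. -35.  43. -77. -83.]
```

```bash
python3 -m creep '[[-0.066,-0.041,-0.105,1.7,2,1.65,100],[-0.066,-0.041,-0.105,1.7,2,1.65,100],[-0.066,-0.041,-0.105,1.7,2,1.65,100],[-0.066,-0.041,-0.105,1.7,2,1.65,100],[-0.066,-0.041,-0.105,1.7,2,1.65,100],[-0.066,-0.041,-0.105,1.7,2,1.65,100],[-0.066,-0.041,-0.105,1.7,2,1.65,100],[-0.066,-0.041,-0.105,1.7,2,1.65,100]]' >/dev/null
python3 -m creep '[[-0.066,-0.041,-0.105,1.7,2,1.65,100],[-0.097,0.068,-0.068,-1.35,2.1,1.2,100],[-0.097,0.068,-0.068,-1.35,2.1,1.2,100],[-0.097,0.068,-0.068,-1.35,2.1,1.2,100],[-0.097,0.068,-0.068,-1.35,2.1,1.2,100],[-0.097,0.068,-0.068,-1.35,2.1,1.2,100],[-0.097,0.068,-0.068,-1.35,2.1,1.2,100]]' >/dev/null
python3 -m creep '[[-0.097,0.068,-0.068,-1.35,2.1,1.2,100],[-0.097,0.068,-0.068,-1.35,2.1,1.2,100],[-0.097,0.068,-0.068,-1.35,2.1,1.2,100],[-0.097,0.068,-0.068,-1.35,2.1,1.2,100],[-0.097,0.068,-0.068,-1.35,2.1,1.2,100],[-0.097,0.068,-0.068,-1.35,2.1,1.2,100],[-0.097,0.068,-0.068,-1.35,2.1,1.2,100],[-0.097,0.068,-0.068,-1.35,2.1,1.2,100]]' >/dev/null
python3 -m creep '[[0,0,0,0,0,0,100],[0,0,0,0,0,0,100]]'; python3 log.py
python3 - <<'E'
from seg import *
R=frame(-70,20,1); g=np.array([.507,.204,.055]); t=g+R.apply([.019,0,0]); pre=t-.11*R.apply([1,0,0])
a=now(); b=seg(*a,pre+[0,0,.17],R,name="B'"); c=seg(*a,pre,R,4,name="C"); seg(*c,t,R,name="D")
E
```

```text
time_s: 13.6
tcp_pos: [0.4742, 0.2852, 0.2595]
eef_rot: [179.8, 19.5, -69.4]
contact_force: [-0.1, -0.3, 0.7]
gripper_width: 0.0875
13.6 q [ 73.3  33.7 -20.9  35.3 -99.4 -69. ] tcp [0.4742 0.2852 0.2595] w 0.0875 F [-0.1 -0.3  0.7]
[[0.331, -0.882, -0.334], [-0.936, -0.352, 0.003], [-0.12, 0.312, -0.943]]
B' 1 x [0.0067, -0.0085, 0.0094, 0.307, -0.303, 0.253] speed 0.06 clear 0.17 zmin 0.256 q [ 73.  34. -20.  35. -99. -69.]
C 4 x [0.0017, -0.0021, 0.0023, 1.509, -0.084, 4.064] speed 0.36 clear 0.072 zmin 0.086 q [ 73.  46. -24.  35. -86. -78.]
D 3 x [-0.0, -0.0, 0.0, 3.667, 0.0, 0.0] speed 0.31 clear 0.034 zmin 0.049 q [ 66.  46. -35.  43. -77. -83.]
```

```bash
python3 -m creep '[[0.007,-0.008,0.009,0.3,-0.3,0.25,100],[0,0,0,1.2,0,3.2,100],[0,0,0,1.2,0,3.2,100],[0,0,0,1.2,0,3.2,100],[0,0,0,1.2,0,3.2,100],[0,0,0,1.0,0,3.2,100],[0,0,0,0,0,0,100],[0,0,0,0,0,0,100]]' 20 ; python3 log.py
python3 - <<'E'
from seg import *
from h import r,cv2,pts
im,d=r.capture("side"); cv2.imwrite("pics/d.png",cv2.resize(im[180:384,180:380],None,fx=2.8,fy=2.8,interpolation=cv2.INTER_CUBIC))
for n in("side","top"):
    im,d=r.capture(n); P,_=pts(n,d,np.ones(d.shape,bool)); s=(np.hypot(P[:,0]-.508,P[:,1]-.204)<.04)&(P[:,2]>.08)&(P[:,2]<.095)
    print("rim",cv2.minEnclosingCircle((P[s,:2]*1000).astype(np.float32)),s.sum())
R=frame(-70,20,1); g=np.array([.507,.204,.055]); t=g+R.apply([.019,0,0])
a=now(); seg(*a,t,R,5,name="D")
E
```

```text
time_s: 14.4
tcp_pos: [0.4785, 0.2824, 0.0865]
eef_rot: [-180.0, 20.0, -70.5]
contact_force: [0.1, -0.7, 1.1]
gripper_width: 0.0878
14.4 q [ 72.5  46.4 -23.5  34.5 -86.4 -78.1] tcp [0.4785 0.2824 0.0865] w 0.0878 F [ 0.1 -0.7  1.1]
[[0.313, -0.886, -0.342], [-0.943, -0.333, -0.001], [-0.113, 0.323, -0.94]]
rim ((509.2077941894531, 203.11209106445312), 32.7219352722168) 130
rim ((504.7033386230469, 204.10231018066406), 32.659114837646484) 115
D 5 x [-0.0011, 0.0005, -0.0015, 2.186, -0.013, 0.031] speed 0.19 clear 0.034 zmin 0.049 q [ 66.  46. -35.  43. -77. -83.]
```

View pics/d.png

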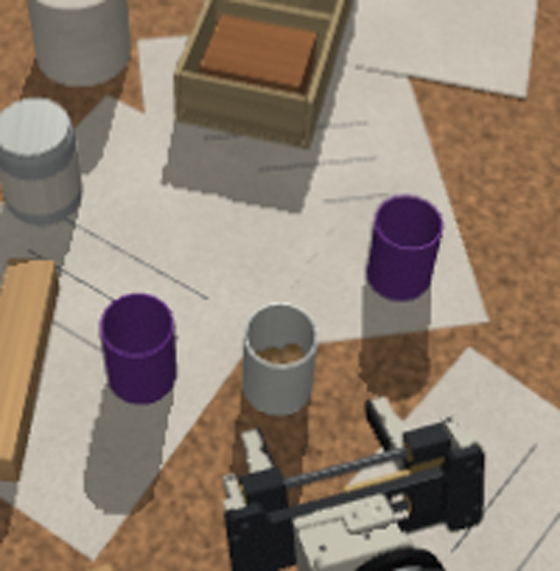

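The metal cup, with knobs visible, is at crop px (280,360); the open fingers (250,440)/(380,405) straddle its line, and the purple cups at (140,345) and (405,245) are clear. I slide in and close.

```bash
python3 -m creep '[[0,0,0,2.2,0,0,100],[0,0,0,2.2,0,0,100],[0,0,0,2.2,0,0,100],[0,0,-0.004,2.2,0,0.1,100],[0,0,-0.004,2.1,0,0.1,100],[0,0,0,0,0,0,100]]' 25 ; python3 log.py
python3 -m creep '[[0,0,0,0,0,0,40],[0,0,0,0,0,0,40],[0,0,0,0,0,0,40],[0,0,0,0,0,0,40],[0,0,0,0,0,0,40],[0,0,0,0,0,0,40]]'  ; python3 log.py
```

```text
time_s: 15.15
tcp_pos: [0.5115, 0.1843, 0.0477]
eef_rot: [-179.8, 20.0, -70.2]
contact_force: [0.1, 0.3, 0.9]
gripper_width: 0.0876
15.15 q [ 65.6  46.2 -34.9  42.4 -76.4 -83.8] tcp [0.5115 0.1843 0.0477] w 0.0876 F [0.1 0.3 0.9]
[[0.319, -0.884, -0.342], [-0.941, -0.338, -0.003], [-0.113, 0.323, -0.94]]
time_s: 15.75
tcp_pos: [0.5116, 0.1876, 0.0471]
eef_rot: [-179.8, 20.0, -69.9]
contact_force: [-0.9, 3.8, 4.5]
gripper_width: 0.063
15.75 q [ 65.8  46.3 -34.7  42.4 -76.5 -83.8] tcp [0.5116 0.1876 0.0471] w 0.063 F [-0.9  3.8  4.5]
[[0.323, -0.883, -0.342], [-0.94, -0.342, -0.004], [-0.114, 0.323, -0.94]]
```

```bash
python3 -m creep '[[0,0,0,-0.17,0,-0.47,40],[0,0,0,-0.34,0,-0.94,40],[0,0,0,-0.68,0,-1.88,40],[0,0,0,-1.02,0,-2.82,40],[0,0,0,-1.02,0,-2.82,40],[0,0,0,-1.02,0,-2.82,40],[0,0,0,-1.02,0,-2.82,40],[0,0,0,-1.02,0,-2.82,40]]' ; python3 log.py
cat > s2.py <<'E'
from seg import *
a=now(); R=frame(-70,20,1); cz=R.inv().apply([0,0,1]); B=np.array([.5165,-.290])
az2,th2,rho=-110,15,-165
Rm=frame(az2,th2,1); R2=Rm*Ra([1,0,0],rho); c=R2.apply(cz); print("c",c.round(2))
m=np.r_[B-[.025*c[0]+.008,.025*c[1]],.128]; g2=m-.03*c; t2=g2+R2.apply([.019,0,0]); tm=g2+[0,0,.04]+Rm.apply([.019,0,0])
print("tm",tm.round(3),"t2",t2.round(3),"g2",g2.round(3),"bodyz",(t2+R2.apply(BODY))[:,2].min().round(3))
b=seg(*a,tm,Rm,14,name="E")
n=20
for k in(1,2,3):
    f=k/3; Rk=Rm*Ra([1,0,0],rho*f); tk=g2+[0,0,.04*(1-f)]+Rk.apply([.019,0,0]); b=seg(*b,tk,Rk,7,name="F%d"%k)
E
python3 s2.py
```

```text
time_s: 16.55
tcp_pos: [0.5105, 0.1855, 0.2331]
eef_rot: [-179.8, 20.0, -70.1]
contact_force: [-0.4, -0.6, -1.9]
gripper_width: 0.0629
16.55 q [ 66.1  30.7 -31.7  40.6 -90.6 -71.5] tcp [0.5105 0.1855 0.2331] w 0.0629 F [-0.4 -0.6 -1.9]
[[0.32, -0.883, -0.343], [-0.94, -0.34, -0.003], [-0.114, 0.323, -0.939]]
c [ 0.42  0.45 -0.79]
tm [ 0.479 -0.332  0.187] t2 [ 0.479 -0.332  0.147] g2 [ 0.485 -0.315  0.152] bodyz 0.103
E 14 x [0.0148, 0.0061, 0.0475, 3.688, 0.316, -0.829] speed 0.44 clear 0.064 zmin 0.187 q [ 11.  34. -43.  57. -82. -79.]
F1 7 x [-0.1371, -0.0, -0.0, 0.049, -0.076, 0.175] speed 0.61 clear 0.06 zmin 0.173 q [ 11.  35. -43.  57. -81. -25.]
F2 7 x [-0.1371, -0.0, -0.0, 0.049, -0.187, 0.038] speed 0.61 clear 0.067 zmin 0.16 q [ 11.  36. -44.  57. -80.  29.]
F3 7 x [-0.1371, -0.0, -0.0, 0.049, -0.138, -0.132] speed 0.61 clear 0.064 zmin 0.147 q [ 11.  37. -44.  57. -80.  83.]
```

```bash
python3 -m creep '[[0.007,0.003,0.024,1.84,0.16,-0.41,40],[0.015,0.006,0.047,3.69,0.32,-0.83,40],[0.015,0.006,0.047,3.69,0.32,-0.83,40],[0.015,0.006,0.047,3.69,0.32,-0.83,40],[0.015,0.006,0.047,3.69,0.32,-0.83,40],[0.015,0.006,0.047,3.69,0.32,-0.83,40],[0.015,0.006,0.047,3.69,0.32,-0.83,40],[0.015,0.006,0.047,3.69,0.32,-0.83,40]]' >/dev/null; python3 log.py
python3 -m creep '[[0.015,0.006,0.047,3.69,0.32,-0.83,40],[0.015,0.006,0.047,3.69,0.32,-0.83,40],[0.015,0.006,0.047,3.69,0.32,-0.83,40],[0.015,0.006,0.047,3.69,0.32,-0.83,40],[0.015,0.006,0.047,3.69,0.32,-0.83,40],[0.015,0.006,0.047,3.69,0.32,-0.83,40],[0.007,0.003,0.024,1.84,0.16,-0.41,40],[0,0,0,0,0,0,40]]' >/dev/null; python3 log.py
python3 s2.py
python3 - <<'E'
from h import *
im,d=r.capture("top"); cv2.imwrite("pics/e.png",cv2.resize(im[110:290,200:420],None,fx=3,fy=3,interpolation=cv2.INTER_CUBIC))
E
```

```text
17.35 q [ 38.   31.8 -40.2  47.6 -84.5 -75.8] tcp [ 0.5386 -0.096   0.2005] w 0.0627 F [ 0.9  0.6 -3. ]
[[-0.026, -0.954, -0.299], [-1.0, 0.026, 0.005], [0.003, 0.299, -0.954]]
18.15 q [ 10.8  33.7 -43.5  56.9 -81.7 -79. ] tcp [ 0.4771 -0.3344  0.1844] w 0.0627 F [-0.3  0.3 -2.7]
[[-0.331, -0.907, -0.261], [-0.939, 0.343, -0.002], [0.091, 0.244, -0.965]]
c [ 0.42  0.45 -0.79]
tm [ 0.479 -0.332  0.187] t2 [ 0.479 -0.332  0.147] g2 [ 0.485 -0.315  0.152] bodyz 0.103
E 14 x [-0.0001, 0.0001, -0.0, -0.025, -0.007, -0.01] speed 0.0 clear 0.077 zmin 0.185 q [ 11.  34. -43.  57. -82. -79.]
F1 7 x [-0.1371, -0.0, -0.0, 0.049, -0.076, 0.175] speed 0.61 clear 0.06 zmin 0.173 q [ 11.  35. -43.  57. -81. -25.]
F2 7 x [-0.1371, -0.0, -0.0, 0.049, -0.187, 0.038] speed 0.61 clear 0.067 zmin 0.16 q [ 11.  36. -44.  57. -80.  29.]
F3 7 x [-0.1371, -0.0, -0.0, 0.049, -0.138, -0.132] speed 0.61 clear 0.064 zmin 0.147 q [ 11.  37. -44.  57. -80.  83.]
```

View pics/e.png

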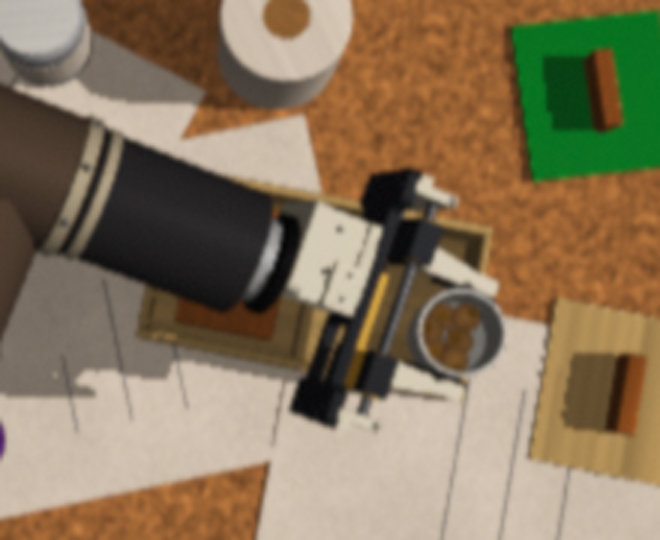

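The cup, full, hangs upright over the bay at crop px (460,333); the cover lies apart at (600,395). I now tip quickly so the knobs drop steeply.

```bash
python3 -m creep '[[-0.1,0,0,0,1,0,40],[-0.137,0,0,0.05,-0.08,0.18,40],[-0.137,0,0,0.05,-0.08,0.18,40],[-0.137,0,0,0.05,-0.08,0.18,40],[-0.137,0,0,0.05,-0.08,0.18,40],[-0.137,0,0,0.05,-0.08,0.18,40],[-0.137,0,0,0.05,-0.08,0.18,40],[-0.137,0,0,0.05,-0.19,0.04,40]]' >/dev/null; python3 log.py
python3 -m creep '[[-0.137,0,0,0.05,-0.19,0.04,40],[-0.137,0,0,0.05,-0.19,0.04,40],[-0.137,0,0,0.05,-0.19,0.04,40],[-0.137,0,0,0.05,-0.19,0.04,40],[-0.137,0,0,0.05,-0.19,0.04,40],[-0.137,0,0,0.05,-0.19,0.04,40],[-0.137,0,0,0.05,-0.14,-0.13,40],[-0.137,0,0,0.05,-0.14,-0.13,40]]' >/dev/null; python3 log.py
python3 -m creep '[[-0.137,0,0,0.05,-0.14,-0.13,40],[-0.137,0,0,0.05,-0.14,-0.13,40],[-0.137,0,0,0.05,-0.14,-0.13,40],[-0.137,0,0,0.05,-0.14,-0.13,40],[-0.05,0,0,0,0,0,40],[0,0,0,0,0,0,40],[0,0,0,0,0,0,40],[0,0,0,0,0,0,40]]' >/dev/null; python3 log.py
python3 - <<'E'
from h import *
im,d=r.capture("top"); im2,_=r.capture("side"); a=cv2.resize(im[150:270,270:400],(390,360),interpolation=cv2.INTER_CUBIC);b=cv2.resize(im2[100:220,220:350],(390,360),interpolation=cv2.INTER_CUBIC)
cv2.imwrite("pics/f.png",np.hstack([a,b]))
R=Ro.from_euler("xyz",r.get_state()["eef_rot"],degrees=True);
E
```

```text
19.0 q [ 11.8  34.4 -44.8  56.7 -80.7 -19.8] tcp [ 0.4716 -0.3276  0.1712] w 0.0629 F [-0.7  0.  -2.2]
[[-0.323, -0.91, -0.261], [-0.536, -0.052, 0.843], [-0.78, 0.412, -0.471]]
19.8 q [ 11.6  35.9 -44.9  57.1 -79.8  41.6] tcp [ 0.4727 -0.3279  0.1558] w 0.0627 F [ 0.5  0.  -3.4]
[[-0.323, -0.91, -0.261], [0.449, -0.39, 0.804], [-0.833, 0.142, 0.534]]
20.6 q [ 11.6  36.6 -45.   57.2 -79.3  74.7] tcp [ 0.4722 -0.3283  0.1482] w 0.0626 F [ 0.2  0.2 -1.6]
[[-0.324, -0.909, -0.261], [0.836, -0.404, 0.37], [-0.442, -0.098, 0.891]]
```

View pics/f.png

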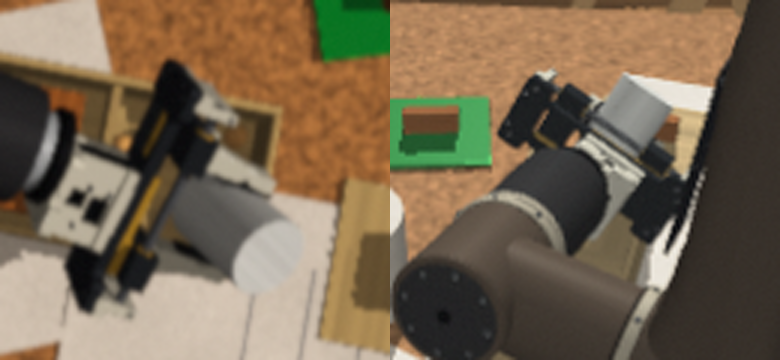

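Cup is inverted, mouth down over the bay, and a knob is visible in the bay at px (123,145). A short shake to be sure, then I look for knobs.

```bash
python3 -m creep '[[-0.12,0,0,0,0,1,40],[0.12,0,0,0,0,-1,40],[-0.12,0,0,0,0,1,40],[0.12,0,0,0,0,-1,40],[-0.12,0,0,0,0,1,40],[0.12,0,0,0,0,-1,40],[-0.12,0,0,0,0,0,40],[0,0,0,0,0,0,40]]' >/dev/null; python3 log.py
python3 -m creep '[[0,0,0,0,0,1.5,40],[0,0,0,0,0,2,40],[0,0,0,0,0,2.5,40],[0,0,0,0,0,2.5,40],[0,0,0,0,0,0,40],[0,0,0,0,0,0,40],[0,0,0,0,0,0,40]]' >/dev/null; python3 log.py
cat > s3.py <<'E'
from seg import *
import sys
a=now(); R=frame(-70,20,1); g=np.array([.507,.204,.055]); t=g+R.apply([.019,0,0])
Rm=frame(-110,15,1); rho=np.degrees((Rm.inv()*a[1]).as_rotvec()); print("rho",rho.round(1))
g2=a[0]-a[1].apply([.019,0,0])
R1=a[1]*Ra([1,0,0],-rho[0]); b=seg(*a,g2+[0.02,0.05,.03]+R1.apply([.019,0,0]),R1,22,name="G")
b=seg(*b,t+[0,0,.2],R,14,name="H"); b=seg(*b,t+[0,0,.02],R,name="I")
E
python3 s3.py
```

```text
21.5 q [ 11.8  36.6 -45.4  57.  -79.2  81.5] tcp [ 0.4689 -0.3271  0.1469] w 0.0631 F [ 0.1 -0.2 -1.9]
[[-0.324, -0.909, -0.261], [0.884, -0.389, 0.258], [-0.336, -0.147, 0.93]]
22.2 q [ 11.2  27.6 -47.5  56.7 -82.8  87.2] tcp [ 0.4402 -0.3396  0.226 ] w 0.0629 F [ 0.3 -0.1 -1.2]
[[-0.324, -0.909, -0.261], [0.883, -0.39, 0.26], [-0.339, -0.146, 0.929]]
rho [-164.4    0.5   -0.3]
G 22 x [0.1305, 0.0, -0.0, -0.272, 0.097, -0.021] speed 0.59 clear 0.101 zmin 0.227 q [ 17.  27. -43.  51. -88. -74.]
H 14 x [-0.015, -0.0059, -0.0471, -3.308, -0.311, 1.091] speed 0.4 clear 0.111 zmin 0.246 q [ 66.  30. -31.  41. -92. -70.]
I 5 x [-0.0, -0.0, 0.0, 1.231, 0.0, 3.383] speed 0.33 clear 0.043 zmin 0.069 q [ 66.  44. -35.  42. -78. -82.]
```

```bash
python3 -m creep '[[0.13,0,0,-0.27,0.1,-0.02,40],[0.13,0,0,-0.27,0.1,-0.02,40],[0.13,0,0,-0.27,0.1,-0.02,40],[0.13,0,0,-0.27,0.1,-0.02,40],[0.13,0,0,-0.27,0.1,-0.02,40],[0.13,0,0,-0.27,0.1,-0.02,40],[0.13,0,0,-0.27,0.1,-0.02,40],[0.13,0,0,-0.27,0.1,-0.02,40]]' >/dev/null
python3 -m creep '[[0.13,0,0,-0.27,0.1,-0.02,40],[0.13,0,0,-0.27,0.1,-0.02,40],[0.13,0,0,-0.27,0.1,-0.02,40],[0.13,0,0,-0.27,0.1,-0.02,40],[0.13,0,0,-0.27,0.1,-0.02,40],[0.13,0,0,-0.27,0.1,-0.02,40],[0.13,0,0,-0.27,0.1,-0.02,40],[0.13,0,0,-0.27,0.1,-0.02,40]]' >/dev/null
python3 -m creep '[[0.13,0,0,-0.27,0.1,-0.02,40],[0.13,0,0,-0.27,0.1,-0.02,40],[0.13,0,0,-0.27,0.1,-0.02,40],[0.13,0,0,-0.27,0.1,-0.02,40],[0.13,0,0,-0.27,0.1,-0.02,40],[0.13,0,0,-0.27,0.1,-0.02,40],[0,0,0,0,0,0,40],[0,0,0,0,0,0,40]]' >/dev/null; python3 log.py; python3 s3.py
python3 - <<'E'
from h import *
im,d=r.capture("top"); cv2.imwrite("pics/g.png",cv2.resize(im[150:270,240:400],None,fx=4.5,fy=4.5,interpolation=cv2.INTER_CUBIC))
for m in r.masks_of("knob1","top"):
    P,_=pts("top",d,m["pixels"]); print(round(m["score"],2),np.round(m["rect"]),np.median(P,0).round(3))
E
```

```text
24.6 q [ 17.3  26.7 -42.7  50.6 -87.7 -72.9] tcp [ 0.4601 -0.29    0.2559] w 0.0626 F [-0.3  0.4 -1.3]
[[-0.324, -0.909, -0.26], [-0.943, 0.332, 0.013], [0.074, 0.25, -0.965]]
rho [-0.9 -0.1 -0.4]
G 22 x [0.0007, -0.0, -0.0, -0.272, -0.009, -0.068] speed 0.03 clear 0.117 zmin 0.257 q [ 22.  26. -37.  46. -93. -71.]
H 14 x [-0.015, -0.0059, -0.0471, -2.897, -0.175, 1.185] speed 0.34 clear 0.131 zmin 0.249 q [ 66.  30. -31.  41. -92. -70.]
I 5 x [-0.0, -0.0, 0.0, 1.231, 0.0, 3.383] speed 0.33 clear 0.043 zmin 0.069 q [ 66.  44. -35.  42. -78. -82.]
0.54 [344. 193. 352. 202.] [ 0.552 -0.345  0.027]
```

View pics/g.png

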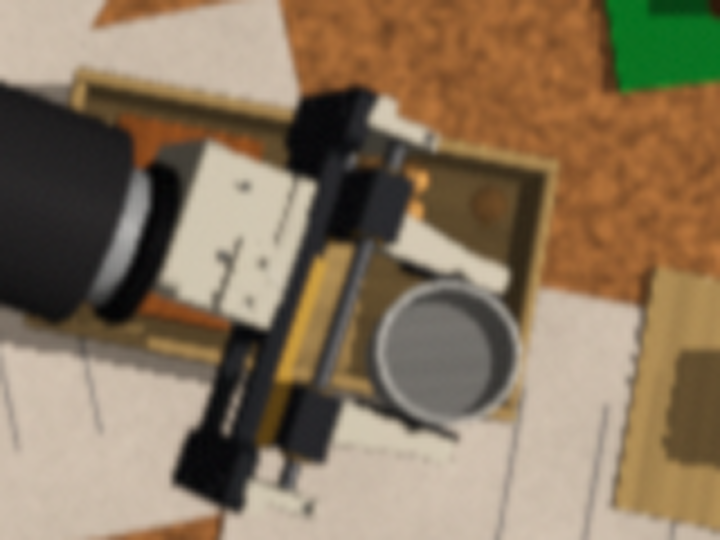

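Cup is empty (px 450,350); knobs are visible in the bay at (490,203) and (415,185). I return the cup to its old free spot.

Run:
```python
from seg import *
a=now(); R=frame(-70,20,1); t=np.array([.512,.187,.0471])
b=seg(*a,t+[0,0,.17],R,14,name="H"); b=seg(*b,t+[0,0,.02],R,name="I")
```

```text
H 14 x [-0.014, -0.0056, -0.0472, -3.241, -0.315, 1.304] speed 0.4 clear 0.101 zmin 0.217 q [ 66.  32. -32.  41. -89. -72.]
I 4 x [-0.0, -0.0, 0.0, 1.283, -0.0, 3.524] speed 0.35 clear 0.043 zmin 0.067 q [ 66.  45. -35.  42. -78. -82.]
```

```bash
python3 -m creep '[[-0.007,-0.003,-0.024,-1.62,-0.16,0.65,40],[-0.014,-0.006,-0.047,-3.24,-0.31,1.3,40],[-0.014,-0.006,-0.047,-3.24,-0.31,1.3,40],[-0.014,-0.006,-0.047,-3.24,-0.31,1.3,40],[-0.014,-0.006,-0.047,-3.24,-0.31,1.3,40],[-0.014,-0.006,-0.047,-3.24,-0.31,1.3,40],[-0.014,-0.006,-0.047,-3.24,-0.31,1.3,40],[-0.014,-0.006,-0.047,-3.24,-0.31,1.3,40]]' >/dev/null
python3 -m creep '[[-0.014,-0.006,-0.047,-3.24,-0.31,1.3,40],[-0.014,-0.006,-0.047,-3.24,-0.31,1.3,40],[-0.014,-0.006,-0.047,-3.24,-0.31,1.3,40],[-0.014,-0.006,-0.047,-3.24,-0.31,1.3,40],[-0.014,-0.006,-0.047,-3.24,-0.31,1.3,40],[-0.014,-0.006,-0.047,-3.24,-0.31,1.3,40],[-0.007,-0.003,-0.024,-1.62,-0.16,0.65,40],[0,0,0,0,0,0,40]]' >/dev/null; python3 log.py
python3 - <<'E'
from seg import *
from h import r,pts,cv2
im,d=r.capture("side")
print("cyl axis / rim check")
P,_=pts("side",d,np.ones(d.shape,bool)); s=(np.hypot(P[:,0]-.507,P[:,1]-.204)<.045)&(P[:,2]>.23)&(P[:,2]<.30); 
if s.sum(): print("rim z pct",np.percentile(P[s,2],[50,90,99]).round(4))
a=now(); R=frame(-70,20,1); t=np.array([.512,.187,.0471])
seg(*a,t+[0,0,.015],R,7,name="I")
E
```

```text
26.3 q [ 66.2  31.8 -31.9  40.7 -89.4 -72.3] tcp [0.5115 0.189  0.219 ] w 0.0625 F [-0.1 -0.5 -0.8]
[[0.324, -0.881, -0.346], [-0.939, -0.344, -0.004], [-0.116, 0.326, -0.938]]
cyl axis / rim check
rim z pct [0.2457 0.2575 0.2592]
I 7 x [-0.0005, 0.0005, 0.0001, 0.779, -0.001, 2.102] speed 0.21 clear 0.043 zmin 0.062 q [ 66.  45. -35.  42. -78. -83.]
```

```bash
python3 -m creep '[[-0.002,0.002,0,0.78,0,2.1,40],[-0.002,0.002,0,0.78,0,2.1,40],[0,0,0,0.78,0,2.1,40],[0,0,0,0.78,0,2.1,40],[0,0,0,0.78,0,2.1,40],[0,0,0,0.78,0,2.1,40],[0,0,0,0.78,0,2.1,40],[0,0,0,0,0,0,40]]' >/dev/null;  python3 log.py
python3 -m creep '[[0,0,0,0.17,0,0.47,40],[0,0,0,0.14,0,0.38,40],[0,0,0,0,0,0,40]]'; python3 -m creep '[[0,0,0,0.07,0,0.19,40],[0,0,0,0,0,0,40]]'; python3 -m creep '[[0,0,0,0.07,0,0.19,40],[0,0,0,0,0,0,40]]'
```

```text
27.15 q [ 65.5  45.1 -34.8  42.2 -77.5 -82.7] tcp [0.5121 0.1836 0.0607] w 0.0626 F [ 1.4 -0.2 -1.8]
[[0.318, -0.885, -0.339], [-0.941, -0.339, 0.003], [-0.118, 0.318, -0.941]]
time_s: 27.45
tcp_pos: [0.5125, 0.186, 0.0537]
eef_rot: [-179.9, 20.0, -70.0]
contact_force: [-0.5, -0.3, -1.1]
gripper_width: 0.0628
time_s: 27.65
tcp_pos: [0.5124, 0.1862, 0.0516]
eef_rot: [-179.9, 20.0, -70.0]
contact_force: [0.9, 0.3, -0.6]
gripper_width: 0.0628
time_s: 27.85
tcp_pos: [0.5123, 0.1861, 0.0493]
eef_rot: [-179.9, 20.0, -70.0]
contact_force: [0.6, 0.1, -1.3]
gripper_width: 0.0628
```

```bash
python3 -m creep '[[0,0,0,0.04,0,0.1,40],[0,0,0,0,0,0,40]]'; python3 -m creep '[[0,0,0,0.04,0,0.1,40],[0,0,0,0,0,0,40]]'; python3 -m creep '[[0,0,0,0.04,0,0.1,40],[0,0,0,0,0,0,40]]'
```

```text
time_s: 28.05
tcp_pos: [0.5123, 0.186, 0.0482]
eef_rot: [-179.9, 20.0, -70.0]
contact_force: [-0.4, 0.7, -1.2]
gripper_width: 0.0628
time_s: 28.25
tcp_pos: [0.5124, 0.1859, 0.0472]
eef_rot: [-179.9, 20.0, -70.0]
contact_force: [-0.4, -0.7, -0.4]
gripper_width: 0.0626
time_s: 28.45
tcp_pos: [0.5124, 0.1858, 0.0471]
eef_rot: [-179.9, 19.9, -70.0]
contact_force: [-2.7, 1.3, 5.0]
gripper_width: 0.0628
```

```bash
python3 -m creep '[[0,0,0,0,0,0,80],[0,0,0,0,0,0,100],[0,0,0,0,0,0,100],[0,0,0,0,0,0,100],[0,0,0,0,0,0,100],[0,0,0,0,0,0,100]]'
python3 -m creep '[[0,0,0,-1,0,0,100],[0,0,0,-2,0,0,100],[0,0,0,-3,0,0,100],[0,0,0,-3,0,0,100],[0,0,0,-4,0,0,100],[0,0,0,-2,0,-3,100],[0,0,0,-2,0,-4,100],[0,0,0,-1,0,-4,100]]'
python3 -m creep '[[0,0,0,0,0,-3,100],[0,0,0,0,0,0,100],[0,0,0,0,0,0,100]]'
python3 - <<'E'
from h import *
ims=[]
for n in("top","side"):
    im,d=r.capture(n); ims.append(im)
    for q in("cover_handle","cup_mid","block_mid","tin","roll","offcut","knob1"):
        for m in r.masks_of(q,n)[:7]:
            P,_=pts(n,d,m["pixels"])
            if len(P): print(n,q,round(m["score"],2),np.round(m["rect"]).astype(int),np.round(np.median(P,0),3),"lo",np.round(np.percentile(P,3,0),3),"hi",np.round(np.percentile(P,97,0),3))
a=cv2.resize(ims[0][80:270,90:450],(800,422),interpolation=cv2.INTER_CUBIC); cv2.imwrite("pics/i.png",a)
cv2.imwrite("pics/j.png",cv2.resize(ims[1][120:340,160:360],None,fx=2.7,fy=2.7,interpolation=cv2.INTER_CUBIC))
E
```

```text
time_s: 29.05
tcp_pos: [0.5124, 0.1859, 0.046]
eef_rot: [-179.9, 20.0, -70.0]
contact_force: [-0.0, -0.6, -0.1]
gripper_width: 0.0873
time_s: 29.85
tcp_pos: [0.4666, 0.3116, 0.2126]
eef_rot: [-179.9, 20.0, -69.9]
contact_force: [-0.0, 1.0, -0.6]
gripper_width: 0.0876
time_s: 30.15
tcp_pos: [0.4705, 0.3001, 0.2397]
eef_rot: [-179.9, 20.1, -70.0]
contact_force: [0.6, 0.3, -0.4]
gripper_width: 0.0879
top cover_handle 0.98 [378 211 438 273] [ 0.432 -0.495  0.006] lo [ 0.361 -0.565  0.002] hi [ 0.502 -0.432  0.038]
top cover_handle 0.81 [367 118 424 172] [ 0.699 -0.484  0.006] lo [ 0.635 -0.554  0.002] hi [ 0.769 -0.425  0.038]
top cup_mid 0.92 [168 245 203 272] [0.392 0.086 0.019] lo [0.365 0.048 0.001] hi [0.423 0.108 0.087]
top cup_mid 0.81 [120 201 159 226] [0.506 0.212 0.035] lo [0.476 0.171 0.001] hi [0.535 0.232 0.087]
top cup_mid 0.58 [121 152 157 185] [0.631 0.212 0.04 ] lo [0.598 0.173 0.002] hi [0.657 0.233 0.087]
top block_mid 0.79 [260 176 300 224] [ 0.542 -0.157  0.063] lo [ 0.489 -0.199  0.058] hi [ 0.594 -0.116  0.067]
top tin 0.75 [200  98 228 138] [0.742 0.005 0.109] lo 
[... 1366 characters left out ...]
93 324] [0.507 0.18  0.053] lo [0.48  0.146 0.001] hi [0.539 0.231 0.086]
side block_mid 0.7 [249 183 293 215] [ 0.542 -0.151  0.062] lo [ 0.488 -0.21   0.033] hi [ 0.598 -0.109  0.065]
side block_mid 0.52 [179 217 212 257] [0.75  0.036 0.092] lo [ 0.719 -0.013  0.014] hi [0.786 0.049 0.113]
side tin 0.87 [175 218 210 259] [0.751 0.034 0.091] lo [ 0.718 -0.022  0.004] hi [0.791 0.049 0.112]
side tin 0.22 [268 286 293 323] [0.507 0.181 0.054] lo [0.481 0.172 0.005] hi [0.538 0.229 0.085]
side roll 0.66 [189 160 224 212] [ 0.741 -0.164  0.102] lo [ 0.696 -0.236  0.009] hi [ 0.794 -0.144  0.122]
side offcut 0.56 [166 271 201 352] [0.74  0.236 0.044] lo [0.722 0.127 0.007] hi [0.765 0.316 0.048]
```

View pics/i.png

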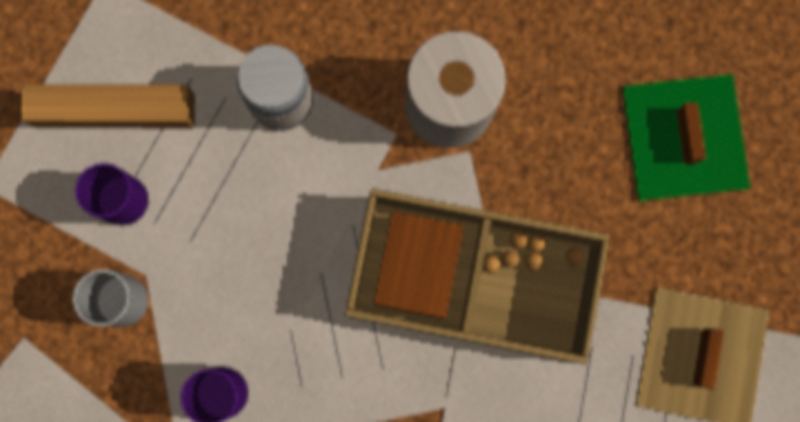

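View pics/j.png

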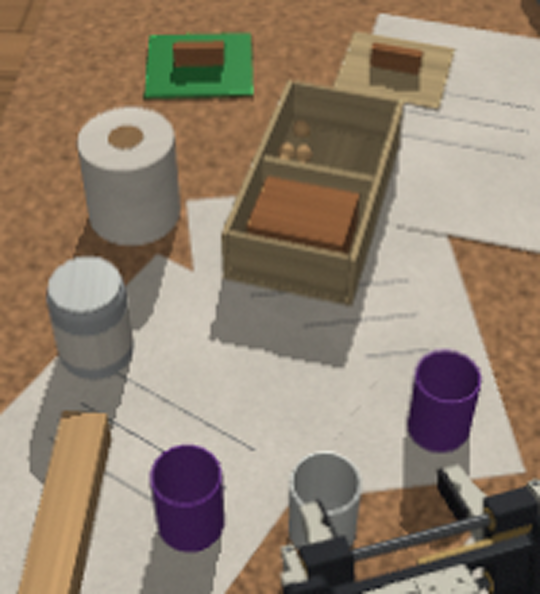

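The top view shows all six knobs in the bay at px (520,242), (538,243), (493,262), (512,258), (535,260) and (575,255). The cup is upright and empty at (103,298), the cover is flat with its handle up at (703,355), and the bystanders and block are unmoved. The gripper is clear of everything, so I hand in.

```bash
python3 -c "
from plant import r
print(r.close_job())"
```

```text
the job is handed in; nothing more can be done
None
```

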